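# Unlock the puck carrier and hold it level

## Task

Wind the hand crank on the cradle one full turn counter-clockwise (seen from above), up to its stop, so that the locking bar draws right back; then take the puck carrier by its upright grip, lift it straight up and finish while holding it still and level about 12 cm above its seat, for the cradle beneath to be wiped. Keep the carrier level all the way with both pucks in it, and leave the other things on the bench where they are.

Things in the scene. Friction and masses are not known exactly. Their poses are not given: they have to be found in the camera images.
- crank (a joint): angle of the hand crank about its upright axis, rad: 0 at the start (locked); grows counter-clockwise seen from above; a stop at 6.33 ends it just past one full turn. Friction about 0.06 N m (under 2 N at the knob); it stays where it is left.
- crank_axis (a point): point on the upright axis of the crank, at half height of its knob (82 mm above the bench). The crank sits on a grey 70 x 80 x 34 mm gear housing at one end of the cradle. Axes as the cradle's: z up, y from the crank towards the carrier (which stands 200 mm away along +y), x across.
- crank_knob (a point): centre of the crank's upright black knob, 19 mm in diameter and 42 mm tall (spanning heights 59 to 101 mm over the bench), which spins freely on its pin; it runs on a circle of 45 mm radius round crank_axis. The flat steel crank arm (18 mm wide) lies right under it with its top at 58 mm, the round hub top at 60 mm.
- lock_bar (a joint): travel of the flat steel locking bar, m: 0 locked, its 50 mm wide end lying 32 mm in over the carrier's end nearest the crank; geared to the crank (6.37 mm per rad), it draws back 40 mm in one full turn and is then clear of the carrier by 8 mm.
- cradle_seat (a point): centre of the seat in the fixed dark steel cradle (base plate 116 x 340 x 12 mm) where the carrier stands; on the plate's top, 12 mm above the bench. Axes: z up, y along the plate from the crank towards the carrier, x across. Black 10 mm high blocks stand 3 mm off the carrier's sides. Mind the monitor at the back left: its screen hangs some 0.5 m above the bench, and an outstretched arm swinging in from the left meets it (draw the arm in first).
- carrier_grip (a point): centre of the black upright grip in the middle of the loose puck carrier: an open aluminium tray 80 x 150 x 20 mm (x, y, z; 4 mm walls, 4 mm floor), about 0.25 kg. The grip is 44 mm (x) by 14 mm (y) by 36 mm (z): pinch it across its 14 mm, fingers closing along y. This point is 58 mm above the tray's underside, 17 mm below the grip's top; 70 mm above the bench while the carrier is seated. Axes: z up, y along the tray's length (away from the crank), x across.
- puck_a_centre (a point): centre of one round reference puck, 40 mm diameter, 12 mm thick, about 70 g, lying loose on the carrier's floor 42 mm from the grip on the side away from the crank
- puck_b_centre (a point): centre of the other, like puck, 42 mm from the grip on the crank's side
- carton: bystander: small taped cardboard carton 68 x 110 x 50 mm; origin at the centre of its underside
- battery: bystander: flat black battery pack 44 x 87 x 22 mm; origin at the centre of its underside
- weight: bystander: small check weight with a knob, 29 mm diameter, 46 mm tall; origin at the centre of its underside
- stone: bystander: flat black touchstone 42 x 95 x 16 mm; origin at the centre of its underside
There are look-alikes about, which are no part of the job. Leave any green or red look-alike of the part that bears puck_a_centre alone.

How it is judged:
By the outcome, as a careful person would: the job done as asked, in the order asked, and still so for the second after the job is handed in, while the arm keeps its last pose, push and grip.
It also fails if it takes over 70 s, if anything falls off the work surface, if the arm or the gripper's body presses on something with over 40 N, if the wrist force passes 120 N, or if a joint passes its speed limit or range.

## Robot

A 6-joint arm with a two-finger parallel gripper is mounted at the origin on the work surface; the furniture and walls round the work are solid. World frame = base frame: x ahead of the robot, y to its left, z up, the work surface at z = 0. Lengths are in mm, angles in degrees, forces in N, time in s.
With the tool pointing down it reaches from about 400 to 825 mm from the base axis. Payload 7 kg.
Tool frame: the origin (TCP) lies at the very end of the fingers, on their centre line; the grasp point (between the pads) lies 19 mm behind it; z points along the fingers, y is the line along which they close (so a half turn about z gives the same grasp; the last joint's range is limited). The gripper opens to 88 mm and grips with 3 to 60 N. Pads are 19 mm wide; open, the fingers measure 130 mm over their backs; the gripper's body (78 mm by 193 mm) begins 47 mm behind the grasp point.
Start: joints at [-48.925, 20.546, 0.682, 0, -70.136, -16.507], TCP at [280.623, -613.878, 226.561] pointing down, gripper open.
Joint ranges: [-176.03, 176.03], [-82.01, 121.73], [-58.28, 71.71], [-173.87, 95.51], [-174.79, -0.11], [-173.66, 173.66]. Speed limits (degrees/s): [136.94, 136.94, 172.46, 180, 180, 180].

## Interface

Orientations are given as a 3x3 rotation matrix whose columns are the frame's x, y, z axes.
In Python, from plant import status, viewer, env gives the robot as it stands.
- The arm moves only by the shell command python3 -m inch 'ROWS' [FORCE]. ROWS is JSON, one flat list of numbers, 5 for each row, row after row: the shift along the tool's x, y, z in cm, then the turn about the tool's z in rad, then the closure in counts, from 0 (fully open) to 255 (shut). In form: [dx, dy, dz, spin, jaw, dx, dy, dz, spin, jaw, ...]. A call has exactly 5 rows; each row shifts and turns the commanded pose from where the row before left it, along the tool's axes as they then stand; what a row does not reach is not made up. A row lasts 1/8 s, in which the tool goes at most 62.5 mm and 10.7 degrees, less where a joint would pass 70% of its speed; a pose out of reach is approached as far as the arm can. A call is refused whole if a number of a shift passes 6.25 or a number of a turn 0.188, either way. A call with a gripper value outside its range is refused whole. The fingers move at their own pace and stop on an object; FORCE is the grip in N (left out, the last holds). Time passes only in rows, so rows that do not move let the fingers close, or fill a call up. It gives the time, the measured TCP pose, the force, the opening and the grip force at its end, in the units of the state.
- status.get_state(): the state, without advancing time (a new reading comes with each control period).
- viewer.capture(name): name is "scene" or "top" or "wrist"; returns a dict with "img" (480x640x3 uint8, blue, green, red), "z_map" (480x640 float32, mm along the optical axis (not along the pixel's ray), 0 where there is no reading), "intrinsics" (3x3 intrinsics, pixels), "world_from_camera" (4x4, takes a point from camera to world coordinates). Camera axes: x right, y down, z forward; pixel columns grow to the right and rows downward; lengths in mm; the calibration is good to about 2 mm. A picture is of the moment at which its call begins.
- env.job_done(): hands the job in; it is judged then, once.
The state is a dict: "clock": time; "joint_pos": joint angles; "dq": joint speeds; "tau": joint torques, N m; "tcp_pos": TCP position; "tool_rot": TCP orientation; "force": force on the tool from outside, world axes, zero at the start; "wrist_torque": the same for the moment, N m; "opening": finger opening in mm; "grasp_force": force on a finger pad.
Only numpy, scipy, OpenCV 4.12 (cv2) and the standard library are available. Lean on these libraries where they do the work, as an engineer would, in place of code of your own. Each camera call takes 0.05 s, during which the arm holds its last target. There are 200 camera calls.

## Working session

There is one attempt and no reset: what is moved stays moved. The work goes in short steps, Python scripts to look and compute and a shell command to move; the robot and the scene stay as the last step left them, time stands still between calls to the robot, and variables do not carry over. Pictures are saved under pics/ and viewed, at most 10 in all, crops included, and the job is handed in when it is done.

```bash
mkdir -p pics; ls; python3 - <<'E'
from plant import status, viewer, env
import cv2,numpy as np,json
for n in ("scene","top"):
    d=viewer.capture(n); cv2.imwrite(f"pics/{n}0.png",d["img"]); np.savez(f"{n}0.npz",**d)
    print(n,d["intrinsics"].tolist(),np.round(d["world_from_camera"],3).tolist())
s=status.get_state(); print(s)
E
```

```text
pics
scene [[548.0293494996884, 0.0, 317.5139911586167], [0.0, 548.0293494996884, 239.8523143061014], [0.0, 0.0, 1.0]] [[0.758, -0.294, 0.582, -56.367], [-0.652, -0.335, 0.68, -686.897], [-0.005, -0.895, -0.446, 546.441], [0.0, 0.0, 0.0, 1.0]]
top [[577.7615077588534, 0.0, 321.3708415134041], [0.0, 577.7615077588534, 240.7434814288689], [0.0, 0.0, 1.0]] [[-0.008, -0.976, 0.217, 321.255], [-1.0, 0.008, 0.001, 22.999], [-0.003, -0.217, -0.976, 1071.75], [0.0, 0.0, 0.0, 1.0]]
{'clock': 0.1, 'joint_pos': array([-4.89254222e+01,  2.05883929e+01,  6.41180671e-01, -1.56595627e-02,
       -7.01344005e+01, -1.65070871e+01]), 'dq': array([ 0.05462705, -0.10500632,  0.09001952,  0.03238555, -0.01044588,
       -0.06986363]), 'tau': array([-3.45250646e-04, -5.84164166e+01,  2.93753833e+01,  7.01537892e+00,
        1.01858441e-02, -6.53002576e-05]), 'tcp_pos': array([ 280.44794657, -613.53859519,  225.72729886]), 'tool_rot': array([[-9.09510786e-01, -4.15679661e-01, -7.42111955e-04],
       [-4.15680293e-01,  9.09509950e-01,  1.24268021e-03],
       [ 1.58401318e-04,  1.43871237e-03, -9.99998953e-01]]), 'force': array([0.37522551, 0.80938617, 0.06415218]), 'wrist_torque': array([ 0.01955961, -0.0204652 ,  0.02498048]), 'grasp_force': 0.0, 'opening': 87.80108731624892}
```

View pics/top0.png

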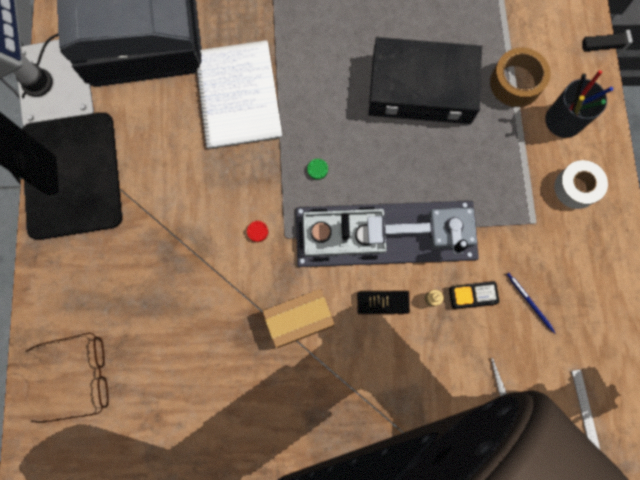

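View pics/scene0.png

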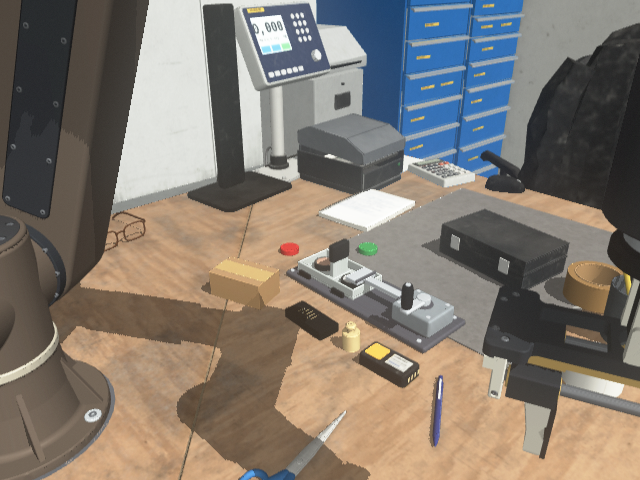

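Top view: the cradle spans about (297,203)–(478,266). The hub is at (455,226), the knob at (461,244), and the carrier grip at (345,228) between pucks at (320,232) and (363,235). Candidates for the "puck":
- carrier pucks at (320,232) and (363,235): chosen
- red disc at (257,231): look-alike
- green disc at (318,169): look-alike

For the knob and grip, the black knob is at (461,244) and the grip at (345,228). The stone (384,301), battery (474,295) and weight (435,298) are bystanders.

```bash
cat > h.py <<'E'
import numpy as np,cv2
def ray(d,u,v,z):
    K=d["intrinsics"];T=d["world_from_camera"]
    r=T[:3,:3]@np.linalg.inv(K)@np.array([u,v,1.]);o=T[:3,3]
    return o+r*(z-o[2])/r[2]
def cloud(d):
    K=d["intrinsics"];T=d["world_from_camera"];Z=d["z_map"]
    v,u=np.mgrid[:480,:640]
    P=np.stack([(u-K[0,2])/K[0,0]*Z,(v-K[1,2])/K[1,1]*Z,Z],-1)
    return P@T[:3,:3].T+T[:3,3]
E
python3 - <<'E'
from h import *
d=dict(np.load("top0.npz")); P=cloud(d); H=P[...,2]
roi=np.zeros((480,640),bool); roi[195:275,285:490]=1
print("bench",np.median(H[270:280,300:350]))
def rep(n,m,z):
    m=(m&roi).astype(np.uint8); k,l,s,c=cv2.connectedComponentsWithStats(m)
    for i in np.argsort(-s[1:,4])[:2]+1:
        if s[i,4]<8: continue
        ys,xs=np.where(l==i)
        w=np.array([ray(d,x,y,z)[:2] for x,y in zip(xs,ys)],np.float32)
        r=cv2.minAreaRect(w); print(n,s[i,4],np.round(c[i],1),"ctr",np.round(w.mean(0),1),"rect",np.round(r[0],1),np.round(r[1],1),round(r[2],1),"h",np.round(np.median(H[l==i]),1))
hsv=cv2.cvtColor(d["img"],cv2.COLOR_BGR2HSV); dark=hsv[...,2]<50
rep("plate",H>6,12)
rep("tall",(H>80),95)
rep("dark tall",dark&(H>50),95)
rep("housing",(H>25)&(np.arange(640)[None]>425),34)
rep("tray",(H>25)&(np.arange(640)[None]<395),32)
rep("hub58",(H>50)&(H<66),58)
c=d["img"][190:280,285:490]; cv2.imwrite("pics/crop.png",cv2.resize(c,None,fx=3.8,fy=3.8,interpolation=cv2.INTER_CUBIC))
E
```

```text
bench 1.4913469492141758
plate 11254 [384.6 232.2] ctr [572.7 -95.1] rect [575.8 -94.6] [375.6 139.7] 89.5 h 17.4
plate 43 [481.  211.6] ctr [ 611.1 -279.3] rect [ 611.9 -279. ] [23.6 17.4] 11.1 h 7.0
tall 192 [345.3 224.5] ctr [567.2 -17.7] rect [567.3 -17.2] [14.  44.9] 89.1 h 87.5
tall 115 [461.3 244.8] ctr [ 529.4 -217.5] rect [ 529. -217.] [16.9 22.8] 43.6 h 100.7
dark tall 158 [344.6 226.5] ctr [563.6 -16.5] rect [563.7 -17.2] [10.4 44.9] 89.1 h 87.5
dark tall 66 [458.8 247.7] ctr [ 524.3 -212.9] rect [ 525.9 -214.6] [15.6 20.1] 43.6 h 90.5
housing 1887 [452.  228.2] ctr [ 573.9 -217.3] rect [ 570.8 -214.9] [91.8 87.4] 89.5 h 48.0
tray 1638 [357.  230.3] ctr [571.9 -41.9] rect [571.1 -26.6] [ 86.  168.5] 0.6 h 36.3
tray 360 [320.6 231.1] ctr [570.9  25.4] rect [570.6  26.2] [38.5 39.9] 45.2 h 29.3
hub58 332 [454.8 231. ] ctr [ 562.9 -216.6] rect [ 555.9 -219.6] [68.1 32.1] 13.1 h 59.7
```

View pics/crop.png

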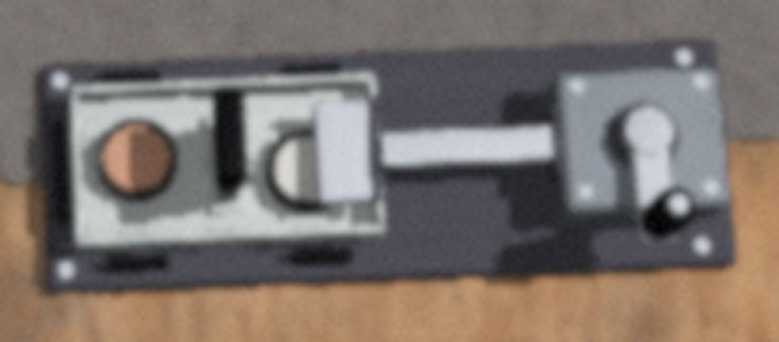

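The crop confirms it: grip at crop (230,140), hub at (650,130), knob at (668,210), and the lock bar lies over the right end of the tray.

```bash
python3 - <<'E'
from h import *
d=dict(np.load("top0.npz")); P=cloud(d); H=P[...,2]
s=[ray(d,285+x/3.8,190+y/3.8,14)[:2] for x,y in((60,80),(66,269),(684,56),(702,245))]
print(np.round(s,1)); c=np.mean(s,0); print("plate ctr",c)
for a,b in((2,0),(3,1)):
    e=s[b]-s[a]; print("yaw of +y",np.degrees(np.arctan2(e[1],e[0])),np.linalg.norm(e))
def sel(x0,x1,y0,y1,lo,hi):
    Q=P[y0:y1,x0:x1].reshape(-1,3); Q=Q[(Q[:,2]>lo)&(Q[:,2]<hi)]; return Q
for n,a in dict(grip=(330,360,200,250,84,92),knob=(448,475,235,260,97,106),hub=(440,470,205,240,58.5,63)).items():
    Q=sel(*a); (x,y),r=cv2.minEnclosingCircle(Q[:,:2].astype(np.float32)); print(n,len(Q),Q.mean(0).round(1),"mec",round(x,1),round(y,1),round(r,1), cv2.minAreaRect(Q[:,:2].astype(np.float32)))
    b=Q.mean(0)
E
```

```text
[[ 614.5   62.9]
 [ 518.6   59.9]
 [ 624.4 -249.2]
 [ 528.  -252.1]]
plate ctr [571.38392504 -94.63424692]
yaw of +y 91.80723204491026 312.2520234026994
yaw of +y 91.73650375433138 312.18561645551154
grip 175 [569.3 -18.1  87.7] mec 570.1 -20.2 22.0 ((569.9849243164062, -18.246065139770508), (43.9854850769043, 13.640390396118164), 2.158825159072876)
knob 78 [ 529.8 -218.1  101.8] mec 530.4 -218.6 8.6 ((530.812255859375, -218.7389373779297), (15.259818077087402, 15.738748550415039), 86.78700256347656)
hub 154 [ 567.8 -217.    60.7] mec 567.1 -219.4 20.1 ((566.9913330078125, -216.37615966796875), (21.885679244995117, 38.912010192871094), 86.66027069091797)
```

```bash
python3 -m inch '[0,0,0,0.133,0, 0,0,0,0.133,0, 0,0,0,0.132,0, -1.5,2,0,0,0, -2.5,3.5,0,0,0]' 20; python3 -m inch '[-3,4.5,0,0,0, -3,4.5,0,0,0, -3,4.5,0,0,0, -3,4.5,0,0,0, -3,4.5,0,0,0]'
```

```text
clock: 0.72
tcp_pos: [318.5, -557.5, 225.6]
tool_rot: [[-1.0, -0.029, -0.001], [-0.029, 1.0, 0.001], [0.001, 0.001, -1.0]]
force: [1.1, 0.4, -0.8]
opening: 87.7
grasp_force: 0.0
clock: 1.35
tcp_pos: [462.4, -326.5, 226.4]
tool_rot: [[-1.0, -0.031, -0.0], [-0.031, 1.0, 0.0], [0.0, 0.0, -1.0]]
force: [0.4, 0.1, 0.6]
opening: 87.7
grasp_force: 0.0
```

```bash
python3 -m inch '[-2.4,3.6,0,0,0, -2.4,3.6,0,0,0, -2.4,3.6,0,0,0, 0,0,3,0,0, 0,0,3,0,0]'; python3 - <<'E'
from plant import viewer
from h import *
d=viewer.capture("wrist"); cv2.imwrite("pics/w1.png",d["img"]); P=cloud(d)
for n,lo,hi in(("knob",97,106),("hub",58.5,63),("grip",84,92)):
    m=((P[...,2]>lo)&(P[...,2]<hi)&(d["z_map"]>0)).astype(np.uint8)
    k,l,s,c=cv2.connectedComponentsWithStats(m)
    for i in np.argsort(-s[1:,4])[:3]+1:
        Q=P[l==i]; r=cv2.minAreaRect(Q[:,:2].astype(np.float32)); print(n,s[i,4],c[i].round(),np.round(r[0],1),np.round(r[1],1),Q[:,2].mean().round(1))
E
```

```text
clock: 1.98
tcp_pos: [530.8, -217.1, 165.7]
tool_rot: [[-0.999, -0.032, 0.0], [-0.032, 0.999, 0.0], [-0.0, 0.0, -1.0]]
force: [-0.0, 0.7, 0.0]
opening: 87.3
grasp_force: 0.0
knob 499 [313. 263.] [ 528.4 -218.7] [15.6 15.9] 100.5
hub 607 [314. 304.] [ 573.9 -217.3] [22.2 22.5] 59.6
hub 39 [578. 280.] [547.4 -20.4] [2.1 9.8] 60.7
hub 5 [314. 282.] [ 556.  -217.9] [0.8 2.2] 58.8
grip 73 [313. 248.] [ 522.8 -219.3] [ 6.3 17.2] 88.3
grip 3 [327. 257.] [ 527.6 -209.9] [0.5 0.1] 87.8
grip 1 [300. 256.] [ 526.5 -227.4] [0. 0.] 91.6
```

View pics/w1.png

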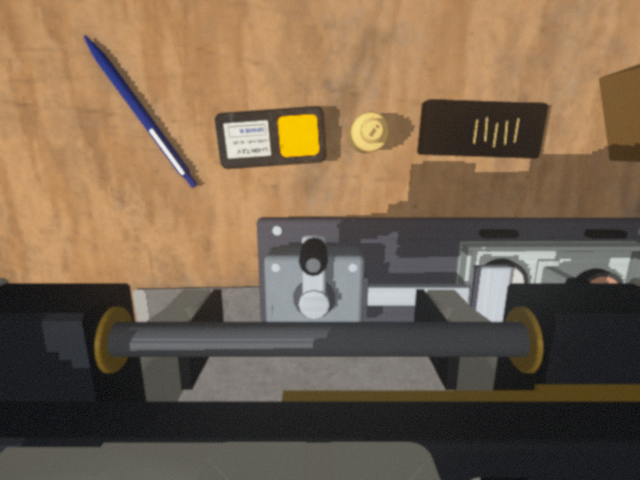

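The wrist view shows the knob at (313,255), centred between the open fingers, with the hub at (314,303). The bystanders are well clear.

```bash
python3 -m inch '[0.2,-0.15,2.5,0,0, 0,0,2.5,0,0, 0,0,2.5,0,0, 0,0,1.5,0,0, 0,0,0.9,0,0]' 20; python3 -m inch '[0,0,0,0,255, 0,0,0,0,255, 0,0,0,0,255, 0,0,0,0,255, 0,0,0,0,255]' 20
```

```text
clock: 2.65
tcp_pos: [528.5, -219.7, 67.1]
tool_rot: [[-1.0, -0.031, -0.001], [-0.031, 1.0, -0.0], [0.001, -0.0, -1.0]]
force: [0.0, 0.0, 0.4]
opening: 87.3
grasp_force: 0.0
clock: 3.28
tcp_pos: [528.7, -219.5, 67.8]
tool_rot: [[-1.0, -0.031, 0.0], [-0.031, 1.0, -0.0], [-0.0, -0.0, -1.0]]
force: [0.6, 0.2, -0.3]
opening: 43.5
grasp_force: 0.0
```

```bash
python3 -m inch '[0,0,0,0,255, 0,0,0,0,255, 0,0,0,0,255, 0,0,0,0,255, 0,0,0,0,255]' 20; python3 - <<'E'
import numpy as np
p=np.radians(np.arange(0,364,15)); d=np.diff(np.c_[np.cos(p),-np.sin(p)]*4.5,axis=0); print(d.round(2).tolist())
E
```

```text
clock: 3.9
tcp_pos: [528.6, -220.5, 67.7]
tool_rot: [[-1.0, -0.031, 0.0], [-0.031, 1.0, -0.001], [0.0, -0.001, -1.0]]
force: [-0.1, -5.2, -0.5]
opening: 18.4
grasp_force: 20.0
[[-0.15, -1.16], [-0.45, -1.09], [-0.72, -0.93], [-0.93, -0.72], [-1.09, -0.45], [-1.16, -0.15], [-1.16, 0.15], [-1.09, 0.45], [-0.93, 0.72], [-0.72, 0.93], [-0.45, 1.09], [-0.15, 1.16], [0.15, 1.16], [0.45, 1.09], [0.72, 0.93], [0.93, 0.72], [1.09, 0.45], [1.16, 0.15], [1.16, -0.15], [1.09, -0.45], [0.93, -0.72], [0.72, -0.93], [0.45, -1.09], [0.15, -1.16]]
```

```bash
python3 -m inch '[-0.15,-1.16,0,0,255, -0.45,-1.09,0,0,255, -0.72,-0.93,0,0,255, -0.93,-0.72,0,0,255, -1.09,-0.45,0,0,255]'
```

```text
clock: 4.53
tcp_pos: [563.8, -263.3, 67.6]
tool_rot: [[-1.0, -0.03, -0.0], [-0.03, 1.0, -0.001], [0.0, -0.001, -1.0]]
force: [-2.0, -0.1, 3.1]
opening: 18.3
grasp_force: 20.0
```

Tracks well; axis distance is about 47 mm with low force.

```bash
python3 -m inch '[-1.16,-0.15,0,0,255, -1.16,0.15,0,0,255, -1.09,0.45,0,0,255, -0.93,0.72,0,0,255, -0.72,0.93,0,0,255]'; python3 -m inch '[-0.45,1.09,0,0,255, -0.15,1.16,0,0,255, 0.15,1.16,0,0,255, 0.45,1.09,0,0,255, 0.72,0.93,0,0,255]'
```

```text
clock: 5.15
tcp_pos: [614.3, -238.7, 67.6]
tool_rot: [[-1.0, -0.031, 0.001], [-0.031, 1.0, -0.0], [-0.001, -0.0, -1.0]]
force: [-1.3, -2.2, 2.2]
opening: 18.1
grasp_force: 20.0
clock: 5.78
tcp_pos: [603.2, -185.0, 67.5]
tool_rot: [[-1.0, -0.031, -0.001], [-0.031, 1.0, -0.0], [0.001, -0.0, -1.0]]
force: [-3.8, -7.3, 2.7]
opening: 18.5
grasp_force: 20.0
```

```bash
python3 -m inch '[0.93,0.72,0,0,255, 1.09,0.45,0,0,255, 1.16,0.15,0,0,255, 1.16,-0.15,0,0,255, 1.09,-0.45,0,0,255]'; python3 -m inch '[0.93,-0.72,0,0,255, 0.72,-0.93,0,0,255, 0.45,-1.09,0,0,255, 0.15,-1.16,0,0,255, 0,0,0,0,255]'
```

```text
clock: 6.4
tcp_pos: [550.8, -180.2, 67.7]
tool_rot: [[-1.0, -0.031, 0.003], [-0.031, 1.0, -0.001], [-0.003, -0.001, -1.0]]
force: [7.5, -9.9, -7.2]
opening: 18.1
grasp_force: 20.0
clock: 7.02
tcp_pos: [528.6, -220.5, 67.6]
tool_rot: [[-1.0, -0.03, 0.0], [-0.03, 1.0, -0.0], [-0.0, -0.0, -1.0]]
force: [2.8, -1.8, -0.7]
opening: 18.3
grasp_force: 20.0
```

```bash
python3 -m inch '[0,-0.15,0,0,255, 0,-0.1,0,0,255, 0,-0.1,0,0,255, 0,0,0,0,255, 0,0,0,0,255]'
```

```text
clock: 7.65
tcp_pos: [528.7, -222.9, 67.6]
tool_rot: [[-1.0, -0.031, -0.0], [-0.031, 1.0, 0.0], [0.0, 0.0, -1.0]]
force: [0.7, 2.7, 2.0]
opening: 18.2
grasp_force: 20.0
```

```bash
python3 -m inch '[0,-0.1,0,0,255, 0,-0.1,0,0,255, 0,-0.1,0,0,255, 0,0,0,0,255, 0,0,0,0,255]'
```

```text
clock: 8.28
tcp_pos: [528.7, -223.6, 67.5]
tool_rot: [[-1.0, -0.031, -0.0], [-0.031, 1.0, 0.003], [-0.0, 0.003, -1.0]]
force: [-0.1, 17.3, 6.5]
opening: 18.5
grasp_force: 20.0
```

Stop found (17 N). I'll ease off, open, rise and check the bar.

```bash
python3 -m inch '[0,0.2,0,0,255, 0,0,0,0,0, 0,0,0,0,0, 0,0,0,0,0, 0,0,0,0,0]'; python3 -m inch '[0,0,0,0,0, 0,0,-1.5,0,0, 0,0,-3,0,0, 0,0,-4,0,0, 0,0,-3,0,0]'; python3 - <<'E'
from plant import viewer
from h import *
d=viewer.capture("wrist"); P=cloud(d)
for n,lo,hi in(("knob",97,106),("hub",58.5,63)):
    m=((P[...,2]>lo)&(P[...,2]<hi)&(d["z_map"]>0)).astype(np.uint8)
    k,l,s,c=cv2.connectedComponentsWithStats(m)
    i=np.argmax(s[1:,4])+1
    Q=P[l==i]; r=cv2.minAreaRect(Q[:,:2].astype(np.float32)); print(n,s[i,4],c[i].round(),np.round(r[0],1),np.round(r[1],1))
cv2.imwrite("pics/w2.png",d["img"])
E
```

```text
clock: 8.9
tcp_pos: [528.5, -224.3, 67.4]
tool_rot: [[-1.0, -0.03, -0.0], [-0.03, 1.0, -0.0], [0.0, -0.0, -1.0]]
force: [-0.6, -0.1, -0.5]
opening: 52.7
grasp_force: 0.0
clock: 9.52
tcp_pos: [529.2, -224.2, 185.6]
tool_rot: [[-1.0, -0.031, 0.002], [-0.031, 1.0, -0.001], [-0.002, -0.001, -1.0]]
force: [0.7, 0.1, -1.0]
opening: 87.1
grasp_force: 0.0
knob 427 [321. 257.] [ 528.9 -221. ] [15.5 15.6]
hub 543 [323. 296.] [ 574.  -217.5] [22.7 22.5]
```

View pics/w2.png

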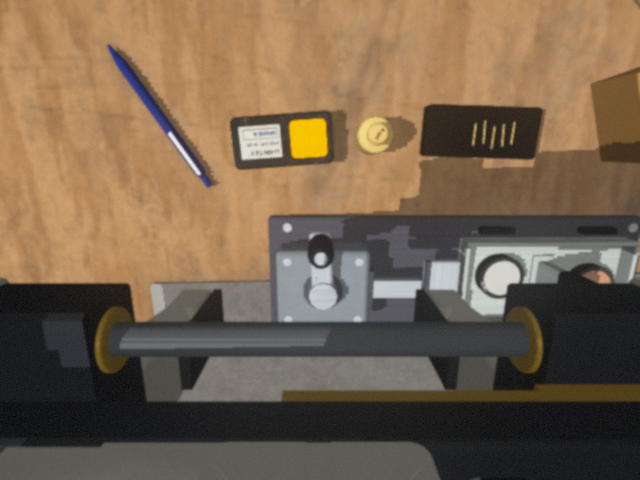

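The bar head at (441,275) is now clear of the tray edge at (460,265), and the knob has gone 2.3 mm past its start, so it is at the stop. Next I move over the grip.

```bash
python3 -m inch '[-0.9,4.1,0,0,0, -0.9,4.1,0,0,0, -0.9,4.1,0,0,0, -0.9,4.1,0,0,0, -0.9,4.1,0,0,0]'; python3 - <<'E'
from plant import viewer,status
from h import *
d=viewer.capture("wrist"); P=cloud(d); print(status.get_state()["tcp_pos"])
for lo,hi in((84,92),):
    m=((P[...,2]>lo)&(P[...,2]<hi)&(d["z_map"]>0)).astype(np.uint8)
    k,l,s,c=cv2.connectedComponentsWithStats(m)
    i=np.argmax(s[1:,4])+1
    Q=P[l==i]; r=cv2.minAreaRect(Q[:,:2].astype(np.float32)); print(s[i,4],c[i].round(),np.round(r[0],1),np.round(r[1],1),r[2],Q[:,2].mean())
E
```

```text
clock: 10.2
tcp_pos: [567.7, -16.4, 183.7]
tool_rot: [[-1.0, -0.031, 0.001], [-0.031, 1.0, 0.0], [-0.001, 0.0, -1.0]]
force: [-0.1, -0.6, -0.4]
opening: 87.9
grasp_force: 0.0
[568.91284405 -12.94054497 183.72892279]
1001 [314. 253.] [568.7 -17.7] [42.5 13.1] 1.2877198457717896 86.08050930752071
```

```bash
python3 -m inch '[0,-0.3,2,0,0, 0,0,2.5,0,0, 0,0,2,0,0, 0,0,1,0,0, 0,0,0,0,0]'
```

```text
clock: 10.88
tcp_pos: [567.4, -20.9, 107.6]
tool_rot: [[-1.0, -0.031, -0.001], [-0.031, 1.0, -0.0], [0.001, -0.0, -1.0]]
force: [0.4, -0.1, 0.5]
opening: 87.7
grasp_force: 0.0
```

```bash
python3 -m inch '[-0.1,0.3,2,0,0, 0,0,2,0,0, 0,0,1.4,0,0, 0,0,0,0,255, 0,0,0,0,255]' 35;python3 -m inch '[0,0,0,0,255, 0,0,0,0,255, 0,0,0,0,255, 0,0,0,0,255, 0,0,0,0,255]'; python3 -m inch '[0,0,0,0,255, 0,0,0,0,255, 0,0,0,0,255, 0,0,0,0,255, 0,0,0,0,255]'
```

```text
clock: 11.5
tcp_pos: [569.0, -17.7, 54.4]
tool_rot: [[-1.0, -0.031, 0.001], [-0.031, 1.0, 0.0], [-0.001, 0.0, -1.0]]
force: [-0.6, 0.6, 0.1]
opening: 73.2
grasp_force: 0.0
clock: 12.12
tcp_pos: [568.4, -17.7, 53.6]
tool_rot: [[-1.0, -0.031, -0.0], [-0.031, 1.0, -0.0], [0.0, -0.0, -1.0]]
force: [-0.5, -0.5, -0.2]
opening: 23.2
grasp_force: 0.0
clock: 12.75
tcp_pos: [568.3, -17.9, 53.5]
tool_rot: [[-1.0, -0.031, -0.0], [-0.031, 1.0, -0.0], [0.0, -0.0, -1.0]]
force: [-0.0, -2.2, -1.0]
opening: 13.9
grasp_force: 35.0
```

Gripped on 13.9 mm. Now lift gently, 12 cm in all.

```bash
python3 -m inch '[0,0,-0.2,0,255, 0,0,-0.4,0,255, 0,0,-0.6,0,255, 0,0,-0.8,0,255, 0,0,-0.9,0,255]'; python3 -m inch '[0,0,-1,0,255, 0,0,-1,0,255, 0,0,-1,0,255, 0,0,-1,0,255, 0,0,-1,0,255]'; python3 -m inch '[0,0,-1,0,255, 0,0,-1,0,255, 0,0,-0.9,0,255, 0,0,-0.7,0,255, 0,0,-0.5,0,255]'; python3 -m inch '[0,0,0,0,255, 0,0,0,0,255, 0,0,0,0,255, 0,0,0,0,255, 0,0,0,0,255]'; python3 - <<'E'
from plant import viewer
from h import *
d=viewer.capture("scene"); cv2.imwrite("pics/s2.png",d["img"])
E
```

```text
clock: 13.38
tcp_pos: [568.4, -17.7, 83.2]
tool_rot: [[-1.0, -0.031, 0.0], [-0.031, 1.0, 0.0], [-0.0, 0.0, -1.0]]
force: [0.2, 0.3, -4.2]
opening: 13.8
grasp_force: 35.0
clock: 14.0
tcp_pos: [568.4, -17.7, 133.2]
tool_rot: [[-1.0, -0.031, -0.0], [-0.031, 1.0, 0.0], [0.0, 0.0, -1.0]]
force: [0.1, 0.0, -4.8]
opening: 14.0
grasp_force: 35.0
clock: 14.62
tcp_pos: [568.4, -17.7, 174.0]
tool_rot: [[-1.0, -0.031, 0.0], [-0.031, 1.0, 0.0], [-0.0, 0.0, -1.0]]
force: [0.9, -0.9, -3.4]
opening: 13.8
grasp_force: 35.0
clock: 15.25
tcp_pos: [568.4, -17.7, 173.4]
tool_rot: [[-1.0, -0.031, -0.0], [-0.031, 1.0, -0.0], [0.0, -0.0, -1.0]]
force: [-0.1, -0.3, -4.9]
opening: 14.0
grasp_force: 35.0
```

View pics/s2.png

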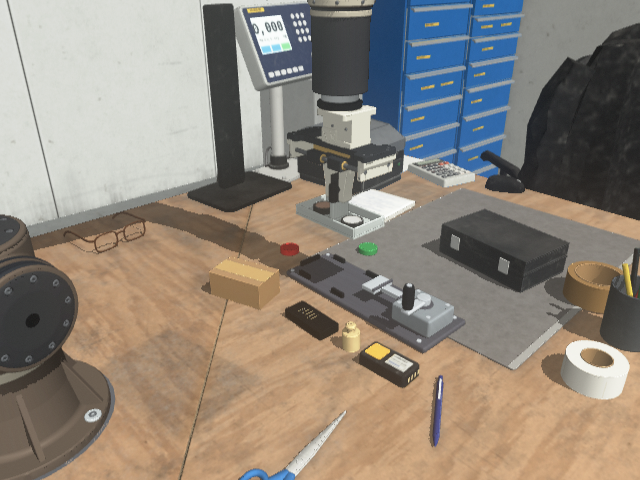

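The scene view shows the carrier held level at about (340,215), with both pucks in it at (322,208) and (352,220). The bar is back and the bystanders haven't moved.

```bash
python3 -c "
from plant import env
print(env.job_done())"
```

```text
the job is handed in; nothing more can be done
None
```

I wound the crank one full turn counter-clockwise to its stop, which drew the locking bar clear. I then lifted the carrier 12 cm straight up, held it still and level with both pucks in it, and handed the job in at about 15 s; no verdict was returned.

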